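Latch the exposure unit and start it

TASK

With closed fingers, and without grasping anything, start the screen exposure unit: press the raised steel lid latch all the way down, then press down the raised half of the rocker switch (the half nearest the robot) until it is fully over, and last press the square start key fully in, keep it in for a moment and let it come back out. Keep to that order, do not press the round mushroom-shaped stop button, and leave the pots, jars, tape rolls, squeegee and spatula where they are, neither shifted nor lifted.

Things in the scene. Friction and masses are not known exactly. Their poses are not given: they have to be found in the camera images.
- unit: Exposure unit, a fixed grey box 500 x 500 mm. Origin: on the table under its control ledge, mid width, 100 mm behind its front face; x away from the robot, y left. Ledge: x -100 to +85 mm, top 60 mm above the table; behind it a closed black lid, top at 100 mm. On the ledge 3 black modules (92 x 60 x 18 mm high), 130 mm apart in y, x about -30 mm, order varies; they and the latch share its yaw.
- latch (a joint): Steel lid latch: paddle 62 x 44 x 6 mm, hinged across the lid's front edge (unit x +100 mm, within 100 mm of mid width, 112 mm above the table), pointing to the robot and up. Rad: 0 = raised 0.7 above level (starts at 0 to 0.15), 0.7 = level, fully down on its stop. Stays where left; needs 3 to 5 N downward at point latch_pad.
- latch_pad (a point): Point on the upper face of the latch paddle, 45 mm from its hinge axis, mid width: a good place to press straight down. It moves with the paddle, ending 115 mm above the table.
- rocker (a joint): Rocker switch: shallow V of two white halves, each 36 x 36 mm, on a pivot along y 90 mm above the table. Rad: 0 = off (starts at 0 to 0.04), far half level, half nearest the robot raised 0.4; 0.4 = on, near half level, far half raised. Stays where left; needs 2 to 5 N downward on the near half.
- rocker_near (a point): Point on the upper face of the rocker's near half, mid width, 24 mm from the pivot: press straight down here. It moves with the rocker, ending 93 mm above the table.
- start_key (a joint): Start key: square, flat-topped white push key, 34 mm by 34 mm. Joint value in m: 0 = out, 0.006 = fully in (6 mm travel); springs back when let go; 1.5 N to start it, 5 N fully in.
- start_key_top (a point): Centre of the start key's top face, 94 mm above the table when out.
- stop_button (a joint): Stop button, not to be pressed: round white mushroom-shaped push button, 42 mm across. Joint value in m: 0 = out, 0.006 = fully in; a spring like the start key's.
- stop_button_top (a point): Centre of the stop button's top, 98 mm above the table.
- pot: Small closed pot, 38 mm across, 45 mm high, loose on the ledge between two of the modules. Origin: centre of its underside.
- tape_small: Small roll of paper tape lying flat, 48 mm across, 18 mm high, loose on the ledge between two of the modules. Origin: centre of its underside.
- tape_large: Large brown tape roll lying flat on the black lid, 104 mm across, 36 mm high. Origin: centre of its underside.
- emulsion_jar: Closed jar standing on the black lid, 68 mm across, 75 mm high. Origin: centre of its underside.
- squeegee: Squeegee with a wooden handle, lying on the table left of the unit, about 260 by 100 mm, 25 mm high. Origin: its underside, mid length.
- ink_jar: Closed ink jar standing on the table right of the unit, 90 mm across, 110 mm high. Origin: centre of its underside.
- spatula: Spatula lying on the table right of the unit, nearer the robot. Origin: its underside.

How it is judged:
By the outcome, as a careful person would: the job done as asked, in the order asked, and still so for the second after the job is handed in, with the robot touching nothing.
It also fails if it takes over 51 s, if anything falls off the work surface, if the arm or the gripper's body presses on something with over 40 N, if the wrist force passes 120 N, or if a joint passes its speed limit or range.

ROBOT

A 6-joint arm with a two-finger parallel gripper is mounted at the origin on the work surface. World frame = base frame: x ahead of the robot, y to its left, z up, the work surface at z = 0. Lengths are in m, angles in rad, forces in N, time in s.
With the tool pointing down it reaches from about 0.15 to 0.775 m from the base axis. Payload 6.1 kg.
Tool frame: the origin (TCP) lies midway between the tips of the shut fingers; the grasp point (between the pads) lies 19 mm behind it (ctrl.pinch_z is the distance from the TCP to the grasp point, in m); z points along the fingers, y is the direction in which the jaws open and shut (so a half turn about z gives the same grasp; the last joint's range is limited). The gripper opens to 85 mm and grips with 20 to 120 N. Pads are 22 mm wide; open, the fingers measure 114 mm over their backs; the gripper's body (76 mm by 85 mm) begins 54 mm behind the grasp point. The pads swing forward as they close: fully open they stand 13 mm farther back than shut.
Start: joints at [1.278, 0.126, -0.04, 1.405, 0, 1.571], TCP at [0.152, 0.503, 0.231] pointing down, gripper open.
Joint ranges: [-2.72, 2.72], [-0.95, 1.95], [-1.27, 1.35], [-1.78, 2.02], [-1.46, 1.47], [-3.14, 3.14]. Speed limits (rad/s): [2.39, 2.39, 3.01, 3.14, 3.14, 3.14].

INTERFACE

Orientations are given as a unit quaternion [x, y, z, w].
In Python, from plant import ctrl gives the robot as it stands.
- The arm moves only by the tool servo_tool, never from a script. Its argument "plan" is a list of rows, each an object with "delta_rot": the turn, a rotation vector about the tool's x, y, z in degrees, a list of three; "dp": the shift along the tool's x, y, z in mm, a list of three; "jaw": the opening in per cent of the stroke, from 0 (shut) to 100 (fully open). In form: [{"delta_rot": [ax, ay, az], "dp": [x, y, z], "jaw": jaw}, ...]. A call has 1 to 12 rows; each row is the pose to reach, as a shift and turn from the pose commanded when the call began, along the tool's axes at that moment; what a row does not reach only later rows make up. A row lasts 1/12 s, in which the tool goes at most 41.7 mm and 7.16 degrees, less where a joint would pass 70% of its speed; a pose out of reach is approached as far as the arm can. A call with a gripper value outside its range is refused whole. The fingers move at their own pace and stop on an object; "squeeze" is the grip in N (left out, the last holds). Time passes only in rows, so rows that repeat a pose let the fingers close. It gives the time, the measured TCP pose, the force and the opening at its end, in the units of the state.
- ctrl.read_state(): the state, without advancing time (a new reading comes with each control period).
- ctrl.grab_frame(name): name is "scene" or "top"; returns a dict with "pixels" (400x640x3 uint8, blue, green, red), "fovy" (degrees; the focal length in pixels is half the picture's height over the tangent of half this angle, whatever the lens; pixels are square), "cx", "cy" (the principal point, pixels), "camera_from_world" (4x4, takes a point from world to camera coordinates). Camera axes: x right, y up, looking along -z (the intrinsics and any distortion apply to the point x, -y, -z); pixel columns grow to the right and rows downward; lengths in m; the calibration is good to about 2 mm. A picture is of the moment at which its call begins. There is no depth.
- ctrl.close_job(): hands the job in, once; it reports no verdict.
The state is a dict: "t": time; "joint_positions": joint angles; "dq": joint speeds; "joint_torque": joint torques, N m; "tcp_pos": TCP position; "tcp_rot": TCP orientation; "force": force on the tool from outside, world axes, zero at the start; "ft_torque": the same for the moment, N m; "width": finger opening in m.
Only numpy, scipy, OpenCV 4.12 (cv2) and the standard library are available. Lean on these libraries where they do the work, as an engineer would, in place of code of your own. Each camera call takes 0.05 s, during which the arm holds its last target. There are 200 camera calls.

## Working session

There is one attempt and no reset: what is moved stays moved. The work goes in short steps, Python scripts to look and compute and a tool call to move; the robot and the scene stay as the last step left them, time stands still between calls to the robot, and variables do not carry over. Pictures are saved under pics/ and viewed, about 8 in all and at most 12, crops included, and the job is handed in when it is done.

Besides the shell and the picture viewer there is one more tool, called after "Emit:" in YAML: its name, and indented under it one key for each argument. servo_tool: Moves the arm, as the interface text tells. Its arguments: {"type":"object","properties":{"plan":{"type":"array"},"squeeze":{"type":"number"}},"required":["plan"]}

```bash
mkdir -p pics; ls; python3 - <<'E'
from plant import ctrl
import cv2,json
import numpy as np
s=ctrl.read_state();print({k:np.round(v,4).tolist() for k,v in s.items()})
for n in("scene","top"):
    f=ctrl.grab_frame(n);cv2.imwrite(f"pics/{n}0.png",f["pixels"])
    print(n,{k:(np.round(v,5).tolist() if k!="pixels" else 0) for k,v in f.items()})
    np.savez(f"{n}.npz",**f)
E
```

```text
pics
{'t': 0.0, 'joint_positions': [1.278, 0.1264, -0.0406, 1.4054, 0.0, 1.5708], 'dq': [0.0008, -0.0004, 0.0006, -0.0014, 0.0018, 0.0014], 'joint_torque': [0.0006, -43.5914, 35.2924, 0.0171, 0.0, -0.0], 'tcp_pos': [0.1514, 0.5023, 0.2305], 'tcp_rot': [0.1459, 0.9893, -0.0008, -0.0001], 'force': [-0.2267, -0.2176, 0.1468], 'ft_torque': [0.0074, -0.0046, -0.0065], 'width': 0.0855}
scene {'pixels': 0, 'fovy': 43.03926, 'cx': 323.3215, 'cy': 200.67203, 'camera_from_world': [[0.54608, 0.83769, -0.00874, -0.28598], [-0.57776, 0.38415, 0.72015, 0.23378], [0.60662, -0.38821, 0.69376, -1.90791], [0.0, 0.0, 0.0, 1.0]]}
top {'pixels': 0, 'fovy': 52.82199, 'cx': 321.99243, 'cy': 194.41581, 'camera_from_world': [[-0.01361, -0.99971, -0.01978, 0.01316], [0.98052, -0.01721, 0.19565, -0.55546], [-0.19594, -0.01673, 0.98047, -1.42191], [0.0, 0.0, 0.0, 1.0]]}
```

View pics/top0.png

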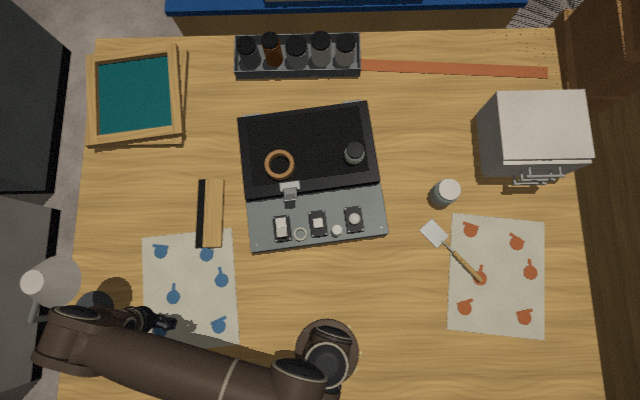

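View pics/scene0.png

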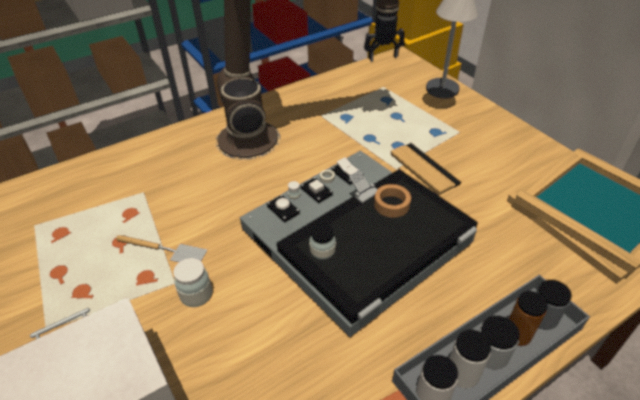

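The top view shows the unit at about (315,175). Its modules, left to right, look like the rocker (282,228), start key (318,223) and stop (354,219), with the latch at (290,190). The scene view agrees. I'll crop both for detail.

```bash
python3 - <<'E'
import cv2,numpy as np
for n,(x,y,w,h) in dict(top=(235,170,160,90),scene=(235,145,170,100)).items():
    p=np.load(n+".npz")["pixels"][y:y+h,x:x+w]
    p=cv2.resize(p,None,fx=5 if n=="top" else 4.7,fy=5 if n=="top" else 4.7,interpolation=cv2.INTER_CUBIC)
    cv2.imwrite(f"pics/{n}c.png",cv2.convertScaleAbs(p,alpha=1.3))
E
```

```text
(no output)
```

View pics/topc.png

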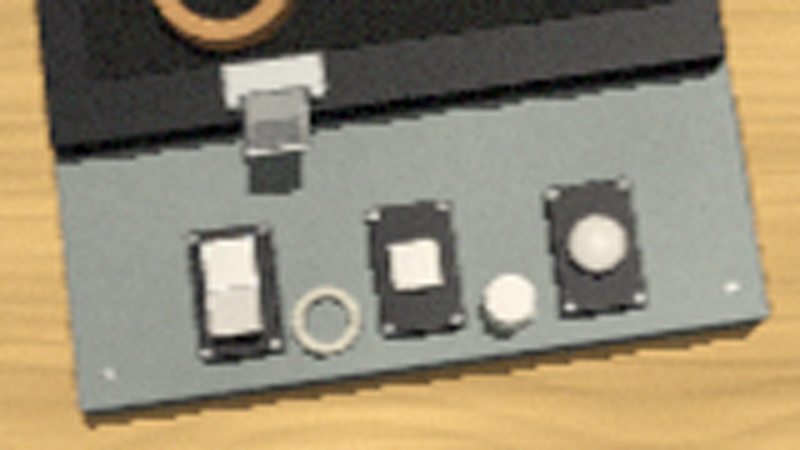

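View pics/scenec.png

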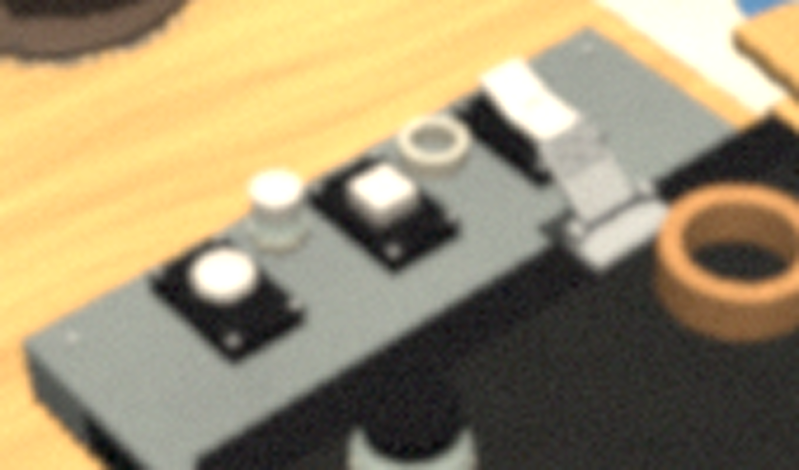

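```bash
cat > geo.py <<'E'
import numpy as np
def load(n):
    d=np.load(n+".npz");return d
def world(n,u,v,z):
    d=load(n);f=200/np.tan(np.radians(float(d["fovy"]))/2);T=d["camera_from_world"]
    r=T[:3,:3].T@np.array([(u-d["cx"])/f,-(v-d["cy"])/f,-1]);c=-T[:3,:3].T@T[:3,3]
    return c+r*(z-c[2])/r[2]
def proj(n,p):
    d=load(n);f=200/np.tan(np.radians(float(d["fovy"]))/2);T=d["camera_from_world"]
    q=T[:3,:3]@p+T[:3,3];return np.array([d["cx"]+f*q[0]/-q[2],d["cy"]-f*q[1]/-q[2]])
def crop(n,u,v):
    x,y,s=dict(top=(235,170,5),scene=(235,145,4.7))[n]
    return x+(u+.5)/s-.5,y+(v+.5)/s-.5
E
python3 - <<'E'
from geo import *
W=lambda n,u,v,z:world(n,*crop(n,u,v),z)
T=dict(key=(414,264,.094),stop=(597,242,.098),pot=(509,292,.105),rock_pivot=(233,289,.09),rock_near=(235,311,.098),tape=(327,320,.078),FL=(83,410,.06),FR=(768,318,.06),BL=(58,158,.06),screwL=(109,374,.06),screwR=(731,287,.06),latch_hinge=(279,92,.112),latch_tipL=(247,152,.15),latch_tipR=(304,147,.15),
 kFL=(391,337,.078),kFR=(461,323,.078))
P={k:W("top",*v) for k,v in T.items()}
S=dict(key=(383,185,.094),stop=(225,270,.098),pot=(276,188,.105),tape=(433,138,.078),screwL=(588,47,.06),screwR=(71,337,.06),rock_pivot=(536,98,.09))
for k in P: print(k,P[k].round(4),W("scene",*S[k]).round(4) if k in S else "")
a=P["FL"]-P["FR"];print("width",np.linalg.norm(a))
for n1,n2 in(("FR","FL"),("screwR","screwL"),("stop","key")):
    d=P[n2]-P[n1];print("yaw",n1,np.degrees(np.arctan2(-d[0],d[1])),np.linalg.norm(d[:2]))
for yaw in [None]:
    d=P["screwL"]-P["screwR"];y=np.arctan2(-d[0],d[1])
    R=np.array([[np.cos(y),-np.sin(y)],[np.sin(y),np.cos(y)]])
    O=(P["FL"]+P["FR"])[:2]/2+R@[.1,0];print("O",O,np.degrees(y))
    for k in P: print(k,(R.T@(P[k][:2]-O)*1000).round(1))
E
```

```text
key [0.4476 0.0214 0.094 ] [0.4475 0.0238 0.094 ]
stop [ 0.4606 -0.1075  0.098 ] [ 0.4637 -0.1057  0.098 ]
pot [ 0.4255 -0.0449  0.105 ] [ 0.4215 -0.0426  0.105 ]
rock_pivot [0.4325 0.1495 0.09  ] [0.4266 0.1625 0.09  ]
rock_near [0.416 0.147 0.098] 
tape [0.4108 0.084  0.078 ] [0.4108 0.0876 0.078 ]
FL [0.3511 0.2598 0.06  ] 
FR [ 0.4091 -0.2303  0.06  ] 
BL [0.5342 0.2819 0.06  ] 
screwL [0.3764 0.2416 0.06  ] [0.3716 0.2486 0.06  ]
screwR [ 0.4317 -0.2049  0.06  ] [ 0.4271 -0.2013  0.06  ]
latch_hinge [0.5693 0.1151 0.112 ] 
latch_tipL [0.5194 0.1333 0.15  ] 
latch_tipR [0.5222 0.0942 0.15  ] 
kFL [0.398  0.0387 0.078 ] 
kFR [ 0.4072 -0.0109  0.078 ] 
width 0.49347621288114574
yaw FR 6.751097767291703 0.49347621288114574
yaw screwR 7.070222082588592 0.4498992435134887
yaw stop 5.738222681925503 0.12951902468766915
O [0.47932678 0.02703528] 7.070222082588592
key [-32.2  -1.7]
stop [ -35.2 -131.2]
pot [-62.2 -64.7]
rock_pivot [-31.4 127.3]
rock_near [-48.  126.9]
tape [-61.  65.]
FL [-98.6 246.7]
FR [-101.4 -246.7]
BL [ 85.8 246.2]
screwL [-75.8 225.6]
screwR [ -75.8 -224.3]
latch_hinge [100.1  76.3]
latch_tipL [ 52.8 100.5]
latch_tipR [50.8 61.3]
kFL [-79.2  21.6]
kFR [-76.3 -28.8]
```

```bash
cat >> geo.py <<'E'
from scipy.spatial.transform import Rotation as Ro
y=np.radians(7.0);R2=np.array([[np.cos(y),-np.sin(y)],[np.sin(y),np.cos(y)]])
O=np.array([.4793,.0280])
def U(ux,uy): return O+R2@np.array([ux,uy])/1000
TG=dict(latch=U(57,79),rocker=U(-54.5,127.5),key=np.array([.4476,.0225]))
def go(p0,rot,target): return (Ro.from_quat(rot).inv().apply(np.array(target)-p0)*1000).round(1)
E
python3 - <<'E'
from geo import *
a=[.152,.503];q=[.1459,.9893,0,0]
for k,t in TG.items():
    print(k,t.round(4),go(np.r_[a,0],q,np.r_[t,0]));a=t
E
```

```text
latch [0.5262 0.1134] [-470.8 -265.     0. ]
rocker [0.4097 0.1479] [121.6  -0.6   0. ]
key [0.4476 0.0225] [ -72.5 -109.1    0. ]
```

Emit:
servo_tool:
  plan:
    - {"delta_rot":[0,0,0],"dp":[-470.8,-265,0],"jaw":0}
    - {"delta_rot":[0,0,0],"dp":[-470.8,-265,0],"jaw":0}
    - {"delta_rot":[0,0,0],"dp":[-470.8,-265,0],"jaw":0}
    - {"delta_rot":[0,0,0],"dp":[-470.8,-265,0],"jaw":0}
    - {"delta_rot":[0,0,0],"dp":[-470.8,-265,0],"jaw":0}
    - {"delta_rot":[0,0,0],"dp":[-470.8,-265,0],"jaw":0}
    - {"delta_rot":[0,0,0],"dp":[-470.8,-265,0],"jaw":0}
    - {"delta_rot":[0,0,0],"dp":[-470.8,-265,0],"jaw":0}
    - {"delta_rot":[0,0,0],"dp":[-470.8,-265,0],"jaw":0}
    - {"delta_rot":[0,0,0],"dp":[-470.8,-265,0],"jaw":0}
    - {"delta_rot":[0,0,0],"dp":[-470.8,-265,0],"jaw":0}
    - {"delta_rot":[0,0,0],"dp":[-470.8,-265,0],"jaw":0}

```text
t: 1.1
tcp_pos: [0.4988, 0.1401, 0.2311]
tcp_rot: [0.146, 0.989, 0.0, -0.0]
force: [0.0, 0.3, -0.0]
width: -0.0003
```

Emit:
servo_tool:
  plan:
    - {"delta_rot":[0,0,0],"dp":[-34.5,-19,0],"jaw":0}
    - {"delta_rot":[0,0,0],"dp":[-34.5,-19,30],"jaw":0}
    - {"delta_rot":[0,0,0],"dp":[-34.5,-19,60],"jaw":0}
    - {"delta_rot":[0,0,0],"dp":[-34.5,-19,65],"jaw":0}
    - {"delta_rot":[0,0,0],"dp":[-34.5,-19,65],"jaw":0}
    - {"delta_rot":[0,0,0],"dp":[-34.5,-19,65],"jaw":0}

```text
t: 1.6
tcp_pos: [0.5252, 0.1142, 0.167]
tcp_rot: [0.146, 0.989, -0.0, -0.0]
force: [-0.3, -1.1, 0.5]
width: 0.0002
```

```bash
python3 - <<'E'
from plant import ctrl
import cv2,numpy as np
s=ctrl.read_state();print(s["tcp_pos"],s["force"])
f=ctrl.grab_frame("top")["pixels"][160:260,235:395]; g=ctrl.grab_frame("scene")["pixels"][100:240,235:435]
cv2.imwrite("pics/a1.png",np.vstack([cv2.convertScaleAbs(cv2.resize(f,(480,300),interpolation=2),alpha=1.4),cv2.convertScaleAbs(cv2.resize(g,(480,300),interpolation=2),alpha=1.4)]))
E
```

```text
[0.52519706 0.11417234 0.16698784] [-0.31452198 -1.10548863  0.51047517]
```

View pics/a1.png

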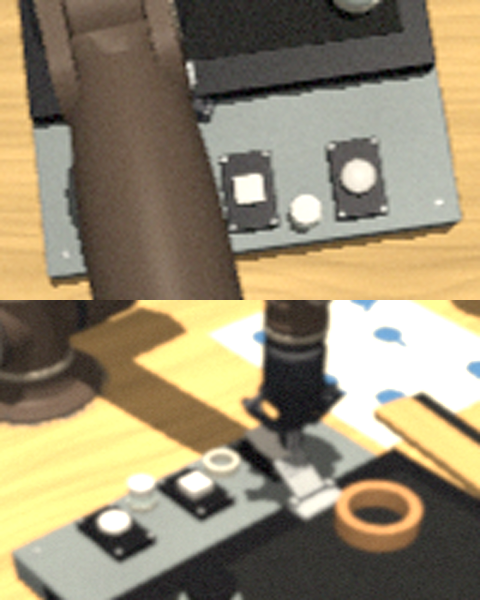

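The fingers (scene crop, 290,440) are right above the raised paddle (300,470). Next I press down.

Emit:
servo_tool:
  plan:
    - {"delta_rot":[0,0,0],"dp":[0,0,6],"jaw":0}
    - {"delta_rot":[0,0,0],"dp":[0,0,12],"jaw":0}
    - {"delta_rot":[0,0,0],"dp":[0,0,18],"jaw":0}
    - {"delta_rot":[0,0,0],"dp":[0,0,24],"jaw":0}
    - {"delta_rot":[0,0,0],"dp":[0,0,30],"jaw":0}
    - {"delta_rot":[0,0,0],"dp":[0,0,35],"jaw":0}
    - {"delta_rot":[0,0,0],"dp":[0,0,40],"jaw":0}
    - {"delta_rot":[0,0,0],"dp":[0,0,44],"jaw":0}
    - {"delta_rot":[0,0,0],"dp":[0,0,47],"jaw":0}
    - {"delta_rot":[0,0,0],"dp":[0,0,50],"jaw":0}
    - {"delta_rot":[0,0,0],"dp":[0,0,50],"jaw":0}

```text
t: 2.62
tcp_pos: [0.5252, 0.1139, 0.1155]
tcp_rot: [0.146, 0.989, -0.0, -0.0]
force: [-0.4, -0.5, 0.4]
width: 0.0001
```

Emit:
servo_tool:
  plan:
    - {"delta_rot":[0,0,0],"dp":[0,0,1],"jaw":0}
    - {"delta_rot":[0,0,0],"dp":[0,0,1],"jaw":0}
    - {"delta_rot":[0,0,0],"dp":[0,0,2],"jaw":0}
    - {"delta_rot":[0,0,0],"dp":[0,0,2],"jaw":0}
    - {"delta_rot":[0,0,0],"dp":[0,0,2],"jaw":0}

```text
t: 3.03
tcp_pos: [0.5257, 0.114, 0.115]
tcp_rot: [0.146, 0.989, 0.0, 0.0]
force: [-1.3, -0.1, 4.9]
width: 0.0001
```

Emit:
servo_tool:
  plan:
    - {"delta_rot":[0,0,0],"dp":[0,0,1],"jaw":0}
    - {"delta_rot":[0,0,0],"dp":[0,0,2],"jaw":0}
    - {"delta_rot":[0,0,0],"dp":[0,0,3],"jaw":0}
    - {"delta_rot":[0,0,0],"dp":[0,0,3],"jaw":0}
    - {"delta_rot":[0,0,0],"dp":[0,0,3],"jaw":0}

```text
t: 3.45
tcp_pos: [0.5258, 0.114, 0.1148]
tcp_rot: [0.146, 0.989, 0.001, 0.002]
force: [-8.6, -1.6, 22.6]
width: 0.0007
```

The latch is solid on its stop: z 0.1148 and 22 N. I'll lift and go above the rocker's near half.

Emit:
servo_tool:
  plan:
    - {"delta_rot":[0,0,0],"dp":[0,0,-30],"jaw":0}
    - {"delta_rot":[0,0,0],"dp":[0,0,-60],"jaw":0}
    - {"delta_rot":[0,0,0],"dp":[40,-0.5,-65],"jaw":0}
    - {"delta_rot":[0,0,0],"dp":[80,-1,-65],"jaw":0}
    - {"delta_rot":[0,0,0],"dp":[120.4,-1,-65],"jaw":0}
    - {"delta_rot":[0,0,0],"dp":[120.4,-1,-40],"jaw":0}
    - {"delta_rot":[0,0,0],"dp":[120.4,-1,-10],"jaw":0}
    - {"delta_rot":[0,0,0],"dp":[120.4,-1,-10],"jaw":0}
    - {"delta_rot":[0,0,0],"dp":[120.4,-1,-10],"jaw":0}

```text
t: 4.2
tcp_pos: [0.4089, 0.1474, 0.1207]
tcp_rot: [0.146, 0.989, -0.001, -0.001]
force: [0.2, 1.1, 0.2]
width: -0.0
```

```bash
python3 - <<'E'
from plant import ctrl
import cv2,numpy as np
s=ctrl.read_state();print(s["tcp_pos"],s["force"])
g=ctrl.grab_frame("scene")["pixels"][110:230,280:440]
cv2.imwrite("pics/a2.png",cv2.convertScaleAbs(cv2.resize(g,(800,600),interpolation=2),alpha=1.4))
E
```

```text
[0.40887066 0.14738788 0.12071862] [0.22874764 1.06124553 0.22322644]
```

View pics/a2.png

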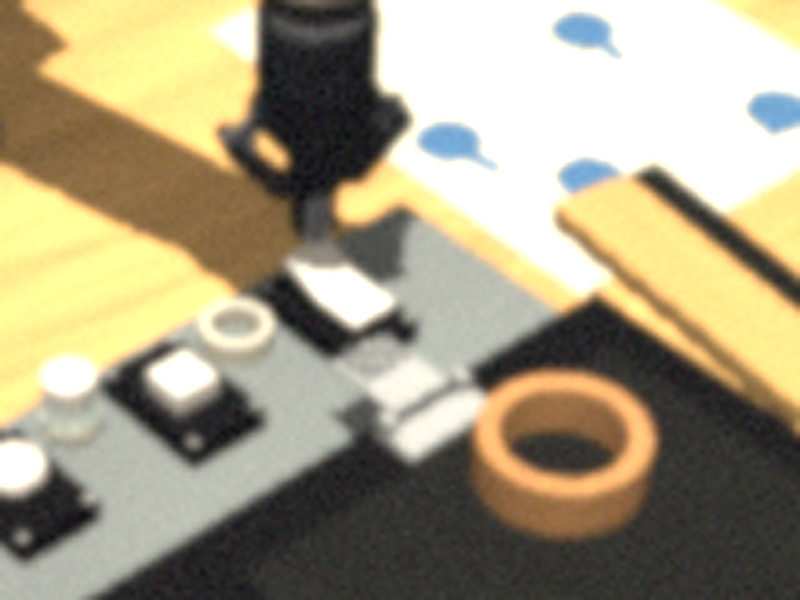

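The latch is level at (390,370), and the fingertip at (318,250) is above the rocker's near half.

Emit:
servo_tool:
  plan:
    - {"delta_rot":[0,0,0],"dp":[0,0,6],"jaw":0}
    - {"delta_rot":[0,0,0],"dp":[0,0,12],"jaw":0}
    - {"delta_rot":[0,0,0],"dp":[0,0,17],"jaw":0}
    - {"delta_rot":[0,0,0],"dp":[0,0,20],"jaw":0}
    - {"delta_rot":[0,0,0],"dp":[0,0,23],"jaw":0}
    - {"delta_rot":[0,0,0],"dp":[0,0,25],"jaw":0}
    - {"delta_rot":[0,0,0],"dp":[0,0,27],"jaw":0}
    - {"delta_rot":[0,0,0],"dp":[0,0,28],"jaw":0}
    - {"delta_rot":[0,0,0],"dp":[0,0,29],"jaw":0}
    - {"delta_rot":[0,0,0],"dp":[0,0,30],"jaw":0}
    - {"delta_rot":[0,0,0],"dp":[0,0,30],"jaw":0}

```text
t: 5.17
tcp_pos: [0.4097, 0.1477, 0.0929]
tcp_rot: [0.146, 0.989, 0.0, 0.0]
force: [-7.4, -1.9, 16.1]
width: 0.0001
```

Rocker is fully over: z 0.0929 and 16 N. Next, the start key.

Emit:
servo_tool:
  plan:
    - {"delta_rot":[0,0,0],"dp":[0,0,-30],"jaw":0}
    - {"delta_rot":[0,0,0],"dp":[0,0,-60],"jaw":0}
    - {"delta_rot":[0,0,0],"dp":[-18,-27,-60],"jaw":0}
    - {"delta_rot":[0,0,0],"dp":[-36,-54,-60],"jaw":0}
    - {"delta_rot":[0,0,0],"dp":[-55,-81,-60],"jaw":0}
    - {"delta_rot":[0,0,0],"dp":[-73,-108,-60],"jaw":0}
    - {"delta_rot":[0,0,0],"dp":[-73,-108,-40],"jaw":0}
    - {"delta_rot":[0,0,0],"dp":[-73,-108,-20],"jaw":0}
    - {"delta_rot":[0,0,0],"dp":[-73,-108,-20],"jaw":0}
    - {"delta_rot":[0,0,0],"dp":[-73,-108,-20],"jaw":0}

```text
t: 6.0
tcp_pos: [0.4478, 0.023, 0.1106]
tcp_rot: [0.146, 0.989, -0.0, -0.001]
force: [0.8, -0.8, 0.9]
width: -0.0
```

```bash
python3 - <<'E'
from plant import ctrl
import cv2,numpy as np
s=ctrl.read_state();print(s["tcp_pos"],s["force"])
g=ctrl.grab_frame("scene")["pixels"][125:225,270:403]
cv2.imwrite("pics/a3.png",cv2.convertScaleAbs(cv2.resize(g,(798,600),interpolation=2),alpha=1.4))
E
```

```text
[0.44781651 0.02304842 0.11062349] [ 0.79580357 -0.81236378  0.94152706]
```

View pics/a3.png

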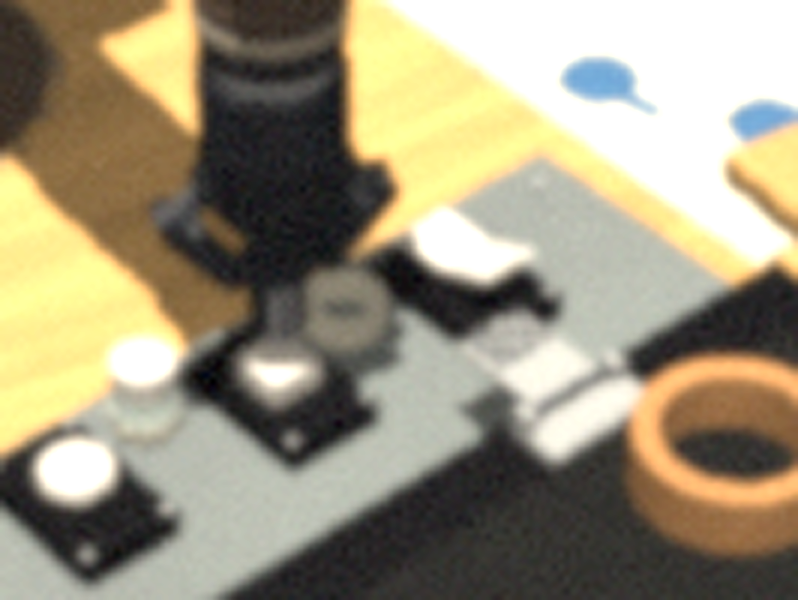

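The rocker is over, far half raised (490,250). The tip at (285,320) is above the start key (275,370), and the tape ring only lies in shadow. Now I press and hold, then release and retreat upward.

Emit:
servo_tool:
  plan:
    - {"delta_rot":[0,0,0],"dp":[0,0,8],"jaw":0}
    - {"delta_rot":[0,0,0],"dp":[0,0,14],"jaw":0}
    - {"delta_rot":[0,0,0],"dp":[0,0,18],"jaw":0}
    - {"delta_rot":[0,0,0],"dp":[0,0,21],"jaw":0}
    - {"delta_rot":[0,0,0],"dp":[0,0,23],"jaw":0}
    - {"delta_rot":[0,0,0],"dp":[0,0,24],"jaw":0}
    - {"delta_rot":[0,0,0],"dp":[0,0,25],"jaw":0}
    - {"delta_rot":[0,0,0],"dp":[0,0,25],"jaw":0}
    - {"delta_rot":[0,0,0],"dp":[0,0,25],"jaw":0}
    - {"delta_rot":[0,0,0],"dp":[0,0,25],"jaw":0}
    - {"delta_rot":[0,0,0],"dp":[0,0,25],"jaw":0}

```text
t: 6.97
tcp_pos: [0.4489, 0.0236, 0.0879]
tcp_rot: [0.146, 0.989, 0.001, 0.001]
force: [-4.2, 1.0, 13.0]
width: -0.0
```

Fully in: z 0.0879 (expected 0.088) and 13 N, past the 5 N needed. I'll hold a little longer, then release.

Emit:
servo_tool:
  plan:
    - {"delta_rot":[0,0,0],"dp":[0,0,0],"jaw":0}
    - {"delta_rot":[0,0,0],"dp":[0,0,0],"jaw":0}
    - {"delta_rot":[0,0,0],"dp":[0,0,0],"jaw":0}
    - {"delta_rot":[0,0,0],"dp":[0,0,0],"jaw":0}
    - {"delta_rot":[0,0,0],"dp":[0,0,0],"jaw":0}
    - {"delta_rot":[0,0,0],"dp":[0,0,0],"jaw":0}
    - {"delta_rot":[0,0,0],"dp":[0,0,-15],"jaw":0}
    - {"delta_rot":[0,0,0],"dp":[0,0,-45],"jaw":0}
    - {"delta_rot":[0,0,0],"dp":[0,0,-80],"jaw":0}
    - {"delta_rot":[0,0,0],"dp":[0,0,-120],"jaw":0}
    - {"delta_rot":[0,0,0],"dp":[0,0,-140],"jaw":0}
    - {"delta_rot":[0,0,0],"dp":[0,0,-140],"jaw":0}

```text
t: 7.97
tcp_pos: [0.4507, 0.0233, 0.2312]
tcp_rot: [0.146, 0.989, 0.001, 0.004]
force: [0.5, 0.3, 0.0]
width: 0.0002
```

Emit:
servo_tool:
  plan:
    - {"delta_rot":[0,0,0],"dp":[100,200,0],"jaw":0}
    - {"delta_rot":[0,0,0],"dp":[100,200,0],"jaw":0}
    - {"delta_rot":[0,0,0],"dp":[100,200,0],"jaw":0}
    - {"delta_rot":[0,0,0],"dp":[100,200,0],"jaw":0}
    - {"delta_rot":[0,0,0],"dp":[100,200,0],"jaw":0}
    - {"delta_rot":[0,0,0],"dp":[100,200,0],"jaw":0}
    - {"delta_rot":[0,0,0],"dp":[100,200,0],"jaw":0}
    - {"delta_rot":[0,0,0],"dp":[100,200,0],"jaw":0}

```text
t: 8.63
tcp_pos: [0.41, 0.244, 0.2252]
tcp_rot: [0.145, 0.989, -0.001, -0.001]
force: [0.0, -0.7, 0.3]
width: 0.0002
```

```bash
python3 - <<'E'
from plant import ctrl
import cv2,numpy as np
s=ctrl.read_state();print(s["t"],s["tcp_pos"],s["force"])
f=ctrl.grab_frame("top")["pixels"][110:270,235:475]; g=ctrl.grab_frame("scene")["pixels"][130:270,215:425]
r=lambda p:cv2.convertScaleAbs(cv2.resize(p,(450,300),interpolation=2),alpha=1.4)
cv2.imwrite("pics/a4.png",np.vstack([r(f),r(g)]))
E
```

```text
8.6333 [0.40998299 0.2440209  0.22521125] [ 0.0254707  -0.68446742  0.3257346 ]
```

View pics/a4.png

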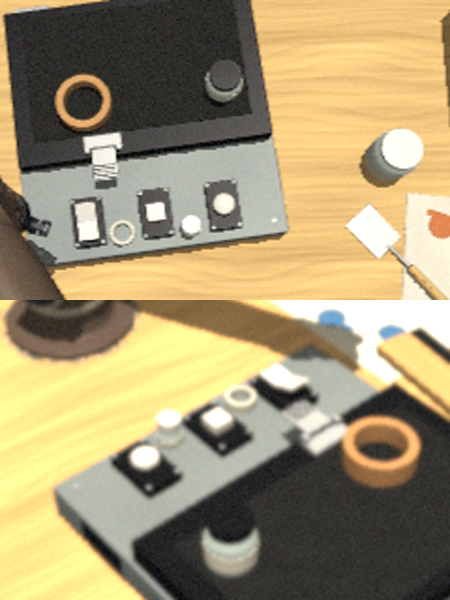

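The latch is level (105,162), the rocker is over (88,222), and the key is back out (156,212). Pot, tape, jars and spatula are in place, and the arm is clear.

```bash
python3 -c "
from plant import ctrl
print(ctrl.close_job())"
```

```text
the job is handed in; nothing more can be done
None
```

I started the exposure unit in the order asked, with closed fingers, and handed the job in at about 8.7 s.

| Control | Fingertip height at the stop | Expected | Push force |
|---|---|---|---|
| Latch | 114.8 mm | 115 mm | 22.6 N |
| Rocker, near half | 92.9 mm | 93 mm | 16 N |
| Start key | 87.9 mm | 88 mm | 13 N |

I held the start key in for about 0.8 s before letting it go.

The last pictures show the latch level, the rocker over with its far half raised, and the key back out. The stop button was never approached. The pot, both tape rolls, both jars and the spatula look unmoved. The squeegee is only partly in the last scene view and was never approached. The arm stood clear and the force reading was near zero.

No check failed. The two cameras agreed to a few millimetres on most points. The rocker pivot was the exception, about 14 mm apart because I picked a poor pixel in the scene view. There I went by the top view, and the rocker press confirmed it.

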